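Set a flatted rail in V rests, flat up, under its keeper

TASK

Get the round wooden rail ready for drilling: slide the fixture's keeper bar clear, take the rail from its wooden rack and lay it in the two V rests, its planed flat midway between them. Then roll it in the rests until the flat faces straight up, and slide the keeper fully back across it, over the flat. Leave the pine block, the tape and the bevel gauge where they are.

Things in the scene. Friction and masses are not known exactly. Their poses are not given: they have to be found in the camera images.
- rail: Loose round bar of light wood, 200 mm long, 36 mm diameter, 0.2 kg. Origin mid-length on its axis; its z axis runs along the bar, its x axis is the outward normal of the planed flat. The flat covers only the middle 52 mm of the length, 11 mm from the axis, 28 mm wide; the ends are fully round. Either end may go either way. It starts in the rack with the flat facing sideways or sideways-down.
- rack: Fixed wooden rack, 130 mm along the rail by 80 mm. Two V rests, 14 mm thick, middles 52 mm each side of the origin, tops 4 mm below the rail's axis, carry the rail level, its axis 60 mm above the table; open above and between the rests (board there 12 mm thick). Origin: middle of the stored rail's axis; its z axis is level, along the stored rail; its x axis points up.
- vee_fixture: Fixed fixture: plywood board (136 mm along y, x from -50 to +140 mm, 15 mm thick) with two dark steel V rests and a sliding keeper in a bracket (x from 95 to 129 mm, 34 mm wide, top 108 mm above the table). Origin on the table under the middle between the rests. z up; y along the line of the rests (rail's axis when it lies there); x points toward the bracket.
- vee_center (a point): Where the middle of the rail's axis belongs: midway between the V rests, 80 mm above the table, axes as the fixture. Rests 16 mm thick, middles at y = -46 and +46 mm, 60 mm wide, 90 degree V, tops 4 mm below the rail's axis; finger room between them and beyond (the rail overhangs each by 46 mm). The rail stays at any roll angle; pinch an end and turn it about its axis, with regrasps.
- keeper (a joint): Travel (m) of the keeper, a level steel bar 20 mm wide, 8 mm thick, that slides along the fixture's x. 0 (stop) = closed: its tip 26 mm past the rail's axis; grows toward +x; stop at 0.085 = clear, tip 59 mm from the axis. Starts near closed, needs about 2 N, stays put. Underside 14 mm above the rail's axis: passes 3 mm over an upturned flat, else strikes the rail.
- keeper_knob (a point): Middle of the black round knob that stands up on the keeper near its tip: 18 mm diameter, 30 mm tall (15 mm above and below this point). With the keeper closed it is 12 mm to the fixture's -x side of vee_center and 41 mm above it. The keeper's top lies 19 mm below this point. Pinch it from above or push it.
- press_knob (a point): Round knob of the lever of the fixed hand press that stands to the left of the work, 0.35 m above the table; the press's lever and column run from it away from the robot and down. Arms must pass in front of it (nearer the robot), not through it.
- pine_block: Bystander: loose pine block 50x110x22 mm lying flat, origin under its middle.
- masking_tape: Bystander: loose roll of tape, 72 mm diameter, 22 mm high, lying flat, origin under its middle.
- bevel_gauge: Bystander: loose sliding bevel 89x158x26 mm lying flat, origin under its middle.

How it is judged:
By the outcome, as a careful person would: the job done as asked, in the order asked, and still so for the second after the job is handed in, with the robot touching nothing.
It also fails if it takes over 72 s, if anything falls off the work surface, if the arm or the gripper's body presses on something with over 40 N, if the wrist force passes 120 N, or if a joint passes its speed limit or range.

ROBOT

A 7-joint arm with a two-finger parallel gripper is mounted at the origin on a cart in front of the work surface, level with it; the furniture and walls round the work are solid. World frame = base frame: x ahead of the robot, y to its left, z up, the work surface at z = 0. Lengths are in mm, angles in rad, forces in N, time in s.
With the tool pointing down it reaches from about 400 to 875 mm from the base axis. Payload 4.4 kg.
Tool frame: the origin (TCP) lies where the fingers leave the gripper's body, on its centre line; the fingertips stand 73 mm ahead of it and the grasp point (between the pads) lies 54 mm ahead of it; z points along the fingers, y is the direction in which the jaws open and shut (so a half turn about z gives the same grasp; the last joint's range is limited). The gripper opens to 85 mm and grips with 20 to 120 N. Pads are 22 mm wide; open, the fingers measure 114 mm over their backs; the gripper's body (76 mm by 85 mm) begins 54 mm behind the grasp point. The pads swing forward as they close: fully open they stand 13 mm farther back than shut.
Start: joints at [1.048, 0.628, 0.038, 1.517, -0.027, 0.996, -0.02], TCP at [286.727, -583.356, 303.913] pointing down, gripper open.
Joint ranges: [-3.06, 3.06], [-0.37, 2.12], [-1.25, 1.32], [0.18, 2.47], [-1.1, 4.24], [0.23, 1.98], [-2.94, 2.94]. Speed limits (rad/s): [2.57, 2.57, 3.14, 3.14, 3.14, 3.14, 3.14].

INTERFACE

Orientations are given as a 3x3 rotation matrix whose columns are the frame's x, y, z axes.
In Python, from bench import env gives the robot as it stands.
- The arm moves only by the tool carry_out, never from a script. Its argument "series" is a list of rows, each a list of 7 numbers: the opening, from 0 (shut) to 1 (fully open), then the shift along the tool's x, y, z in units of 800 mm (1.0 is 800 mm), then the turn, a rotation vector about the tool's x, y, z in units of pi/2 rad (1.0 is pi/2 rad). In form: [[claw, x, y, z, rx, ry, rz], ...]. A call has 1 to 8 rows; each row shifts and turns the commanded pose from where the row before left it, along the tool's axes as they then stand; what a row does not reach is not made up. A row lasts 1/8 s, in which the tool goes at most 62.5 mm and 10.7 degrees, less where a joint would pass 70% of its speed; a pose out of reach is approached as far as the arm can. A call with a number of a shift or a turn outside -1 to 1 is refused whole. A call with a gripper value outside its range is refused whole. The fingers move at their own pace and stop on an object; "newtons" is the grip in N (left out, the last holds). Time passes only in rows, so rows that do not move let the fingers close. It gives the time, the measured TCP pose, the force and the opening at its end, in the units of the state.
- env.get_obs(): the state, without advancing time (a new reading comes with each control period).
- env.capture(name): name is "scene" or "side" or "wrist"; returns the picture (384x512x3 uint8, red, green, blue); there is no depth.
- env.get_calibration(name): a dict with "camera_matrix" (3x3 intrinsics, pixels), "pose" (4x4, takes a point from camera to world coordinates); the wrist camera has in their place "T_tool_cam" (4x4, takes a point from camera to tool coordinates, whose origin is the TCP and whose axes are the flange's). Camera axes: x right, y down, z forward; pixel columns grow to the right and rows downward; lengths in mm; the calibration is good to about 2 mm. A picture is of the moment at which its call begins: read the wrist's pose just before it. get_calibration takes no time and is no camera call.
- env.finish_job(): hands the job in, once; it reports no verdict.
Trained networks look in the newest picture that a camera, given by its name, has taken for a name from the list of things; names that differ only in an ending like _2 or _b are one class to them, and where a whole thing is asked for, a point or a joint stands for the part that bears it (a point fixed in the world has none). Each returns a list of dicts, best first, with "conf" (0 to 1); they miss things now and then, are a little off and sometimes report something else, mostly with a low value. They report only what shows in the picture. A call takes as long as a camera call.
- env.recognise(camera, target): "bbox" ([left, top, width, height] in pixels, round what is visible of it).
- env.regions_of(camera, target): "mask" (384x512 bool, what is visible of it) and "bbox" ([left, top, width, height] in pixels, round what is visible of it).
The state is a dict: "time": time; "q": joint angles; "qd": joint speeds; "tau": joint torques, N m; "tool_pos": TCP position; "eef_rot": TCP orientation; "force": force on the tool from outside, world axes, zero at the start; "torque": the same for the moment, N m; "finger_gap": finger opening in mm.
Only numpy, scipy, OpenCV 4.12 (cv2) and the standard library are available. Lean on these libraries where they do the work, as an engineer would, in place of code of your own. Each camera call takes 0.05 s, during which the arm holds its last target. There are 200 camera calls.

## Working session

There is one attempt and no reset: what is moved stays moved. The work goes in short steps, Python scripts to look and compute and a tool call to move; the robot and the scene stay as the last step left them, time stands still between calls to the robot, and variables do not carry over. Pictures are saved under pics/ and viewed, about 8 in all and at most 12, crops included, and the job is handed in when it is done.

Besides the shell and the picture viewer there is one more tool, called as name(argument=value, ...), one argument or row to a line, values as JSON. carry_out: Moves the arm, as the interface text tells. Shifts and turns lie within -1 to 1; 1 stands for 800 mm of shift or pi/2 rad of turn. Its arguments: {"type":"object","properties":{"series":{"type":"array","items":{"type":"array","items":{"type":"number"}}},"newtons":{"type":"number"}},"required":["series"]}

```bash
mkdir -p pics; ls; cat > h.py <<'E'
import numpy as np,cv2
from bench import env
def cal(n):
    c=env.get_calibration(n);K=np.array(c["camera_matrix"])
    if "pose" in c: T=np.array(c["pose"])
    else:
        o=env.get_obs();W=np.eye(4);W[:3,:3]=o["eef_rot"];W[:3,3]=o["tool_pos"];T=W@np.array(c["T_tool_cam"])
    return K,T
def ray(K,T,u,v,z):
    d=T[:3,:3]@np.linalg.inv(K)@np.array([u,v,1.]);return T[:3,3]+d*(z-T[2,3])/d[2]
def proj(K,T,P):
    P=np.atleast_2d(P);p=(P-T[:3,3])@T[:3,:3]@K.T;return p[:,:2]/p[:,2:]
def save(n,im,box=None,s=1):
    if box: im=im[box[1]:box[3],box[0]:box[2]]
    im=cv2.resize(im,None,fx=s,fy=s,interpolation=cv2.INTER_CUBIC);cv2.imwrite("pics/"+n,im[:,:,::-1])
E
python3 - <<'E'
from h import *
ims=[]
for n in ["scene","side"]:
    im=env.capture(n);ims.append(im);K,T=cal(n);print(n,K.round(0).tolist(),T.round(2).tolist())
    for t in ["rail","rack","vee_fixture","keeper","keeper_knob","press_knob","pine_block","masking_tape","bevel_gauge"]:
        r=env.regions_of(n,t)
        for d in r[:2]:
            m=d["mask"];ys,xs=np.nonzero(m);print(t,round(d["conf"],2),d["bbox"],xs.mean().round(1),ys.mean().round(1))
    save(n+"0.png",im,s=1.55)
print(env.get_obs())
E
```

```text
pics
scene [[418.0, 0.0, 246.0], [0.0, 418.0, 196.0], [0.0, 0.0, 1.0]] [[-0.76, -0.49, 0.43, -97.12], [-0.65, 0.57, -0.5, 568.8], [0.0, -0.66, -0.75, 1182.46], [0.0, 0.0, 0.0, 1.0]]
rail 0.69 [267.7, 154.3, 51.9, 25.7] 294.4 164.7
rack 0.74 [275.2, 166.5, 37.8, 20.8] 292.8 176.3
vee_fixture 0.65 [210.8, 176.2, 63.2, 54.1] 239.7 204.8
keeper 0.66 [218.1, 176.2, 32.6, 24.1] 240.4 190.6
keeper_knob 0.5 [215.6, 175.0, 38.1, 24.3] 239.3 190.2Traceback (most recent call last):
  File "<stdin>", line 6, in <module>
ValueError: it knows: bevel_gauge, keeper, keeper_knob, masking_tape, pine_block, rack, rail, vee_center, vee_fixture
```

```bash
python3 - <<'E'
from h import *
for n in ["scene","side"]:
    im=env.capture(n);K,T=cal(n);print(n,K.round(0).tolist(),T.round(3).tolist())
    for t in ["rail","rack","vee_fixture","keeper","keeper_knob","pine_block","masking_tape","bevel_gauge"]:
        r=env.regions_of(n,t)
        for d in r[:2]:
            m=d["mask"];ys,xs=np.nonzero(m);print(t,round(d["conf"],2),d["bbox"],xs.mean().round(1),ys.mean().round(1),ray(K,T,xs.mean(),ys.mean(),60).round(0))
    save(n+"0.png",im,s=1.55)
print(env.get_obs())
E
```

```text
scene [[418.0, 0.0, 246.0], [0.0, 418.0, 196.0], [0.0, 0.0, 1.0]] [[-0.759, -0.491, 0.428, -97.115], [-0.652, 0.567, -0.504, 568.803], [0.005, -0.661, -0.75, 1182.463], [0.0, 0.0, 0.0, 1.0]]
rail 0.94 [267.4, 154.2, 48.9, 24.6] 293.2 164.1 [ 512. -425.   60.]
rack 0.8 [273.8, 163.2, 37.5, 26.4] 291.3 176.0 [ 480. -369.   60.]
vee_fixture 0.62 [206.4, 177.4, 64.4, 53.5] 239.5 204.8 [ 533. -137.   60.]
keeper 0.55 [218.3, 176.1, 32.6, 24.6] 241.1 191.2 [ 571. -189.   60.]
keeper_knob 0.52 [215.7, 177.0, 35.6, 23.5] 240.6 190.9 [ 573. -189.   60.]
masking_tape 0.79 [218.5, 245.8, 21.7, 19.7] 231.7 256.1 [412.  39.  60.]
bevel_gauge 0.96 [176.4, 276.9, 25.3, 49.7] 193.7 302.1 [389. 230.  60.]
side [[408.0, 0.0, 249.0], [0.0, 408.0, 189.0], [0.0, 0.0, 1.0]] [[0.972, -0.152, 0.18, 208.178], [-0.236, -0.625, 0.744, -1079.399], [-0.001, -0.766, -0.643, 1074.501], [0.0, 0.0, 0.0, 1.0]]
rail 0.81 [265.7, 284.4, 65.3, 32.5] 298.9 298.7 [ 516. -425.   60.]
vee_fixture 0.89 [253.8, 215.7, 66.0, 46.5] 285.5 239.9 [ 548. -193.   60.]
keeper 0.66 [270.9, 219.3, 45.1, 6.0] 286.5 223.8 [ 575. -121.   
[... 424 characters left out ...]
1997999]), 'qd': array([-1.40211062e-03,  5.70215206e-04,  2.37583854e-04, -6.08718813e-05,
        7.89816550e-04, -5.70809249e-04,  4.23995346e-04]), 'tau': array([ 2.16828444e-04, -5.63285065e+01,  1.22523285e+00, -1.93781304e+01,
        1.07493516e-02,  1.53413243e-03,  2.54520756e-06]), 'tool_pos': array([ 286.74352997, -583.3243273 ,  303.91030828]), 'eef_rot': array([[ 8.97448830e-01,  4.41118575e-01,  2.15747509e-05],
       [ 4.41118574e-01, -8.97448829e-01,  5.43881306e-05],
       [ 4.33538496e-05, -3.92935408e-05, -9.99999998e-01]]), 'force': array([-0.34263399,  0.77505678, -0.38086225]), 'torque': array([ 0.03906325, -0.00431989, -0.00714333]), 'finger_gap': 85.31864725099264}
```

View pics/scene0.png

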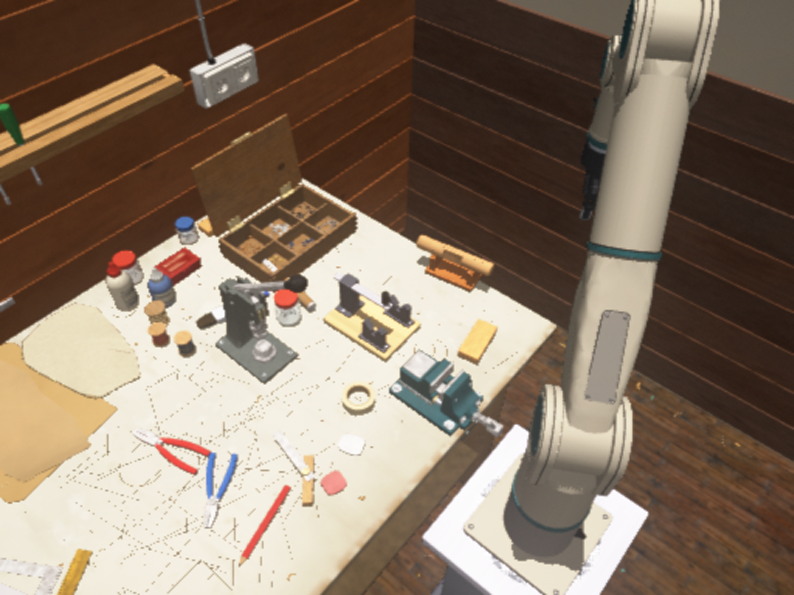

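View pics/side0.png

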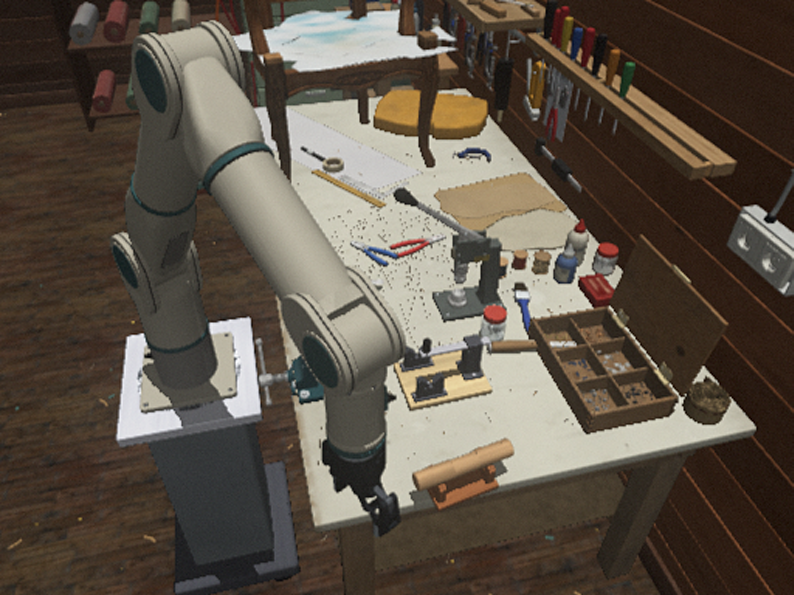

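The rail lies in the rack at scene (294,164) px and side (299,299) px. The fixture's bracket is on its +x-ish side, with the knob at side (275,222). I'll work out coarse poses from these pixels.

```bash
cat >> h.py <<'E'
def tri(ps):
    A=[];b=[]
    for n,u,v in ps:
        K,T=cal(n);d=T[:3,:3]@np.linalg.inv(K)@np.array([u,v,1.]);d/=np.linalg.norm(d);P=np.eye(3)-np.outer(d,d);A.append(P);b.append(P@T[:3,3])
    return np.linalg.lstsq(np.vstack(A),np.hstack(b),rcond=None)[0]
E
python3 - <<'E'
from h import *
s=1.55
f=lambda a,b:tri([("scene",a[0]/s,a[1]/s),("side",b[0]/s,b[1]/s)]).round(0)
print("rail ends",f((419,240),(512,448)),f((491,268),(418,480)))
print("rail c",f((455,254),(465,464)))
print("knob",f((393,303),(427,345)))
K,T=cal("scene");
for p in [(326,322),(388,356),(420,324),(357,287)]: print("board sc",ray(K,T,p[0]/s,p[1]/s,15).round(0))
K,T=cal("side")
for p in [(395,364),(412,405),(491,390),(478,345)]: print("board sd",ray(K,T,p[0]/s,p[1]/s,15).round(0))
print("press",f((296,284),(405,196)))
print(np.array(env.get_calibration("wrist")["T_tool_cam"]).round(3),env.get_calibration("wrist")["camera_matrix"])
E
```

```text
rail ends [ 617. -413.   55.] [ 419. -443.   62.]
rail c [ 516. -429.   59.]
knob [ 507. -166.  116.]
board sc [629. -86.  15.]
board sc [ 456. -105.   15.]
board sc [ 459. -225.   15.]
board sc [ 649. -216.   15.]
board sd [ 465. -105.   15.]
board sd [ 470. -231.   15.]
board sd [ 651. -231.   15.]
board sd [671. -92.  15.]
press [527.  71. 346.]
[[ 0.0000e+00 -9.6300e-01 -2.7000e-01  6.6552e+01]
 [ 1.0000e+00 -0.0000e+00  1.0000e-03  1.0200e-01]
 [-1.0000e-03 -2.7000e-01  9.6300e-01 -6.9485e+01]
 [ 0.0000e+00  0.0000e+00  0.0000e+00  1.0000e+00]] [[289.1363617    0.         257.43619896]
 [  0.         289.1363617  192.71649707]
 [  0.           0.           1.        ]]
```

carry_out(
  series=[
    [1,0.05,-0.03,0,0,0,0.09],
    [1,0.05,-0.03,0,0,0,0.1],
    [1,0.05,-0.03,0,0,0,0.1],
    [1,0.05,-0.02,0,0,0,0],
    [1,0,0,0,0,0,0],
  ],
)

```text
time: 1.82
tool_pos: [423.1, -459.7, 303.8]
eef_rot: [[1.0, 0.009, 0.003], [0.009, -1.0, 0.001], [0.003, -0.001, -1.0]]
force: [0.4, -0.4, 0.2]
finger_gap: 85.2
```

```bash
python3 - <<'E'
from h import *
im=env.capture("wrist");o=env.get_obs();print(o["time"],o["tool_pos"].round(1),o["eef_rot"].round(3).tolist(),o["q"].round(2))
K,T=cal("wrist")
for t in ["rail","rack","vee_fixture"]:
    for d in env.regions_of("wrist",t)[:1]:
        ys,xs=np.nonzero(d["mask"]);print(t,d["conf"],d["bbox"],cv2.minAreaRect(np.c_[xs,ys].astype(np.float32)))
save("w1.png",im,s=1.5)
E
```

```text
1.875 [ 420.2 -461.6  303.8] [[1.0, 0.005, 0.001], [0.005, -1.0, 0.0], [0.001, -0.0, -1.0]] [ 0.69  0.59  0.16  1.6  -0.11  0.96 -0.68]
rail 0.73 [193.4, 2.3, 69.5, 188.2] ((225.689208984375, 92.1351318359375), (192.8400115966797, 37.482967376708984), 80.53767395019531)
rack 0.69 [187.0, 28.6, 83.0, 129.1] ((230.52191162109375, 92.78060913085938), (119.6767807006836, 70.5446548461914), 80.96051788330078)
vee_fixture 0.81 [2.0, 0.0, 75.3, 136.3] ((39.0, 68.0), (136.0, 78.0), 90.0)
```

View pics/w1.png

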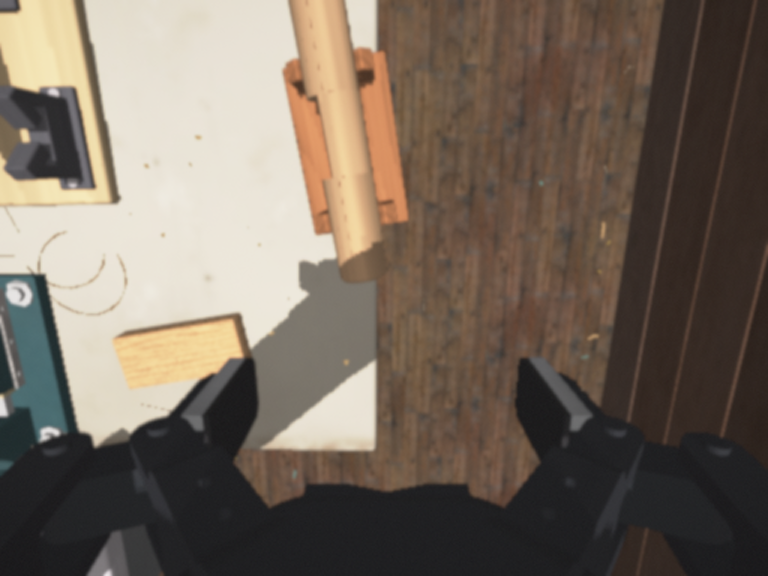

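The picture shows the rail in its rack, with the near end at about (240,175) px. The narrowed stretch is on its left side, so the flat faces +y. I'll localise it and continue to the fixture.

```bash
python3 - <<'E'
from h import *
K,T=cal("wrist")
print(T[:3,3])
s=1.5
for p in [(317,0),(361,262),(338,130)]: print(ray(K,T,p[0]/s,p[1]/s,60).round(1))
print("rack corners",[ray(K,T,p[0]/s,p[1]/s,12).round(1) for p in [(318,234),(407,221),(290,80)]])
print("fix corner",ray(K,T,117/s,203/s,15).round(1),ray(K,T,85/s,0/s,15).round(1))
print("near rest outer face top corner",ray(K,T,94/s,188/s,15).round(1))
E
```

```text
[ 483.62954899 -464.58454612  373.35444073]
[ 585.5 -421.6   60. ]
[ 416.5 -446.6   60. ]
[ 508.2 -432.5   60. ]
rack corners [array([ 430.1, -408.4,   12. ]), array([ 440.8, -482.6,   12. ]), array([ 547.8, -392.1,   12. ])]
fix corner [ 456.  -246.8   15. ] [ 600.2 -248.    15. ]
near rest outer face top corner [ 467.9 -230.3   15. ]
```

carry_out(
  series=[
    [1,0.01,-0.07,0,0,0,0],
    [1,0.01,-0.07,0,0,0,0],
    [1,0.01,-0.07,0,0,0,0],
    [1,0.01,-0.07,0,0,0,0],
    [1,0,-0.07,0,0,0,0],
    [1,0,0,0,0,0,0],
  ],
)

```text
time: 2.78
tool_pos: [449.6, -179.3, 304.0]
eef_rot: [[1.0, 0.007, -0.001], [0.007, -1.0, 0.002], [-0.001, -0.002, -1.0]]
force: [1.0, -1.0, 0.8]
finger_gap: 85.5
```

```bash
python3 - <<'E'
from h import *
im=env.capture("wrist");o=env.get_obs();print(o["time"],o["tool_pos"].round(1),o["eef_rot"].round(3).tolist(),o["q"].round(2))
K,T=cal("wrist")
for t in ["keeper","keeper_knob","vee_fixture"]:
    for d in env.regions_of("wrist",t)[:1]:
        ys,xs=np.nonzero(d["mask"]);print(t,d["conf"],d["bbox"],cv2.minAreaRect(np.c_[xs,ys].astype(np.float32)))
save("w2.png",im,s=1.5)
E
```

```text
2.825 [ 449.6 -182.2  304.2] [[1.0, 0.003, 0.0], [0.003, -1.0, -0.0], [0.0, 0.0, -1.0]] [ 0.21  0.4   0.16  1.97 -0.09  0.78 -1.15]
keeper 0.81 [225.4, 1.9, 29.3, 128.8] ((239.9239501953125, 64.48400115966797), (128.71971130371094, 23.794384002685547), 87.83892822265625)
keeper_knob 0.61 [226.9, 0.0, 28.5, 131.1] ((239.98167419433594, 64.65441131591797), (129.3080291748047, 25.049686431884766), 88.23760986328125)
vee_fixture 0.85 [180.8, 0.0, 120.5, 161.6] ((241.49996948242188, 79.99998474121094), (159.99996948242188, 122.99998474121094), 90.0)
```

View pics/w2.png

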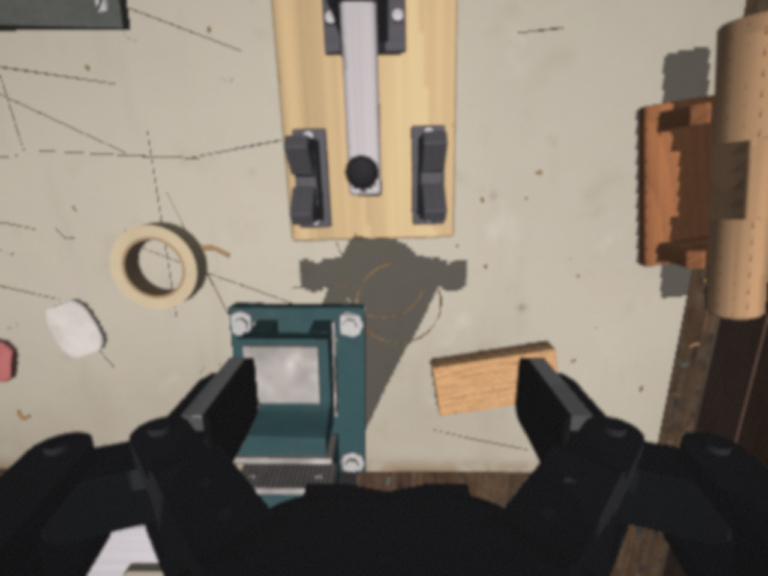

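The knob's top is at (241,113) px. The keeper runs up the picture (+x) to the bracket. The rests are at (205,120) and (287,117) px, and the rail's flat shows on its +y side.

```bash
python3 - <<'E'
from h import *
K,T=cal("wrist");s=1.5
r=lambda u,v,z:ray(K,T,u/s,v/s,z).round(1)
print("knob",r(361,170,136))
L0,L1=r(294,241,15),r(273,0,15);R0,R1=r(453,236,15),r(457,0,15)
print(L0,L1,R0,R1)
a=lambda p,q:np.degrees(np.arctan2(q[1]-p[1],q[0]-p[0]))
print(a(L0,L1),a(R0,R1),a(L0,R0)+90)
y=np.radians(np.mean([a(L0,L1),a(R0,R1),a(L0,R0)+90]))
m=(L0+R0)/2;print("yaw",y,"orig",m[:2]+50*np.array([np.cos(y),np.sin(y)]))
print("keeper end",r(352,194,102),r(381,193,102), "keeper far",r(341,0,102),r(376,0,102))
# rests tops z=76: four corners
print("rest tops",[r(*p,76) for p in [(287,135),(313,225),(413,127),(445,222)]])
print("pine",[r(*p,22) for p in [(432,362),(553,344)]],"vise top",r(340,305,0))
E
```

```text
knob [ 515.3 -173.2  136. ]
[ 458. -110.   15.] [ 633.6 -105.2   15. ] [ 461.8 -242.2   15. ] [ 633.4 -238.4   15. ]
1.5657817462575865 1.2685803232435944 1.646475249951024
yaw 0.02606845482355931 orig [ 509.88301185 -174.79672488]
keeper end [ 501.  -165.6  102. ] [ 501.6 -183.4  102. ] keeper far [ 605.1 -162.   102. ] [ 605.1 -181.2  102. ]
rest tops [array([ 537.1, -122.5,   76. ]), array([ 478.9, -136.5,   76. ]), array([ 541.8, -204.1,   76. ]), array([ 480.7, -226.8,   76. ])]
pine [array([ 351.2, -226.9,   22. ]), array([ 367.9, -332.2,   22. ])] vise top [ 397.2 -144.9    0. ]
```

carry_out(
  series=[
    [1,0.04,-0.005,0.03,0,0,-0.017],
    [1,0.042,-0.005,0.04,0,0,0],
    [1,0,0,0.05,0,0,0],
    [1,0,0,0.03,0,0,0],
    [1,0,0,0,0,0,0],
  ],
  newtons=30,
)

```text
time: 3.6
tool_pos: [514.0, -175.6, 182.1]
eef_rot: [[1.0, 0.025, -0.004], [0.025, -1.0, 0.0], [-0.004, -0.0, -1.0]]
force: [-0.4, -0.2, -0.5]
finger_gap: 85.1
```

carry_out(
  series=[
    [0.3,0,0,0,0,0,0],
    [0.1,0,0,0,0,0,0],
    [0.1,0,0,0,0,0,0],
    [0.1,0,0,0,0,0,0],
    [0.1,0,0,0,0,0,0],
  ],
)

```text
time: 4.22
tool_pos: [516.2, -165.2, 185.5]
eef_rot: [[0.999, 0.034, -0.001], [0.034, -0.999, 0.011], [-0.0, -0.011, -1.0]]
force: [-2.4, 19.2, 14.4]
finger_gap: 17.0
```

```bash
python3 - <<'E'
from h import *
im=env.capture("wrist");o=env.get_obs();print(o["time"],o["tool_pos"].round(1),o["force"].round(1),o["torque"].round(2),o["finger_gap"])
save("w3.png",im,(100,50,420,384),2)
K,T=cal("scene");P=[[516,-165,121]];print(proj(K,T,P))
E
```

```text
4.275 [ 516.2 -165.2  185.4] [-1.2 19.  14.5] [ 4.13  0.34 -0.  ] 17.001316427041257
[[248.56839294 191.06372148]]
```

View pics/w3.png

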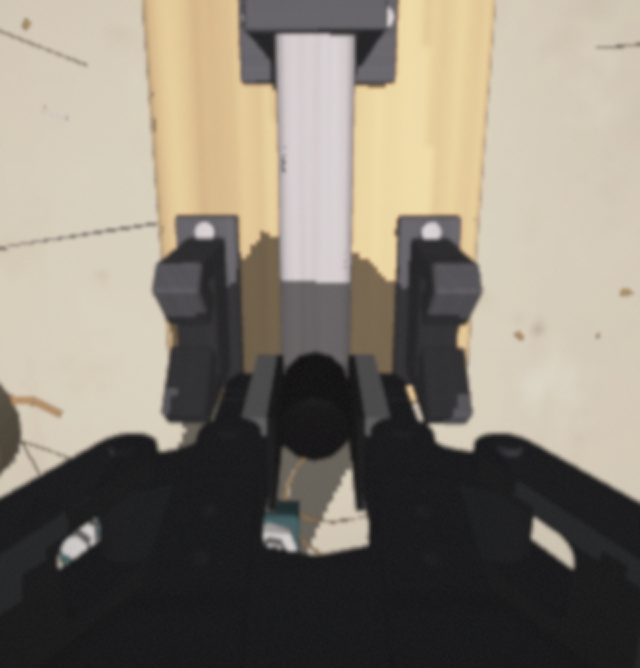

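carry_out(
  series=[
    [0.1,0.015,-0.012,-0.006,0,0,0],
    [0.1,0.02,0,0,0,0,0],
    [0.1,0.02,0,0,0,0,0],
    [0.1,0.02,0,0,0,0,0],
    [0.1,0.012,0,0,0,0,0],
    [0.1,0.004,0,0,0,0,0],
    [0.1,0,0,0,0,0,0],
  ],
)

```text
time: 5.15
tool_pos: [584.3, -162.0, 186.6]
eef_rot: [[1.0, 0.028, -0.009], [0.028, -1.0, 0.001], [-0.009, -0.002, -1.0]]
force: [-4.7, -0.7, -17.7]
finger_gap: 16.5
```

carry_out(
  series=[
    [0.1,0.008,0,0,0,0,0],
    [0.1,0,0,0,0,0,0],
    [0.1,0,0,0,0,0,0],
  ],
)

```text
time: 5.52
tool_pos: [585.2, -162.1, 186.5]
eef_rot: [[0.999, 0.026, -0.021], [0.026, -1.0, 0.003], [-0.021, -0.004, -1.0]]
force: [-17.0, -0.5, -5.5]
finger_gap: 16.4
```

carry_out(
  series=[
    [0.5,0,0,0,0,0,0],
    [0.5,0,0,0,0,0,0],
    [0.5,0,0,-0.05,0,0,0],
    [0.6,-0.05,0,-0.05,0,0,0],
    [1,-0.06,0,-0.05,0,0,0],
    [1,-0.06,0,0,0,0,0],
    [1,0,0,0,0,0,0],
    [1,0,0,0,0,0,0],
  ],
)

```text
time: 6.52
tool_pos: [460.1, -166.0, 310.0]
eef_rot: [[1.0, 0.028, 0.005], [0.028, -1.0, -0.001], [0.005, 0.001, -1.0]]
force: [1.2, -0.1, 0.5]
finger_gap: 85.7
```

```bash
cat >> h.py <<'E'
def look(name,box=None,s=1.5):
    "wrist picture; K,T of its moment are kept in last.npz"
    K,T=cal("wrist");im=env.capture("wrist");np.savez("last.npz",K=K,T=T);save(name,im,box,s);return im,K,T
def last():
    d=np.load("last.npz");return d["K"],d["T"]
E
python3 - <<'E'
from h import *
im,K,T=look("w4.png");o=env.get_obs();print(o["time"],o["tool_pos"].round(1),o["eef_rot"].round(3).tolist(),o["q"].round(2))
E
```

```text
6.575 [ 460.3 -165.9  309.6] [[1.0, 0.029, 0.004], [0.029, -1.0, -0.001], [0.004, 0.001, -1.0]] [ 0.17  0.4   0.16  1.95 -0.09  0.8  -1.16]
```

View pics/w4.png

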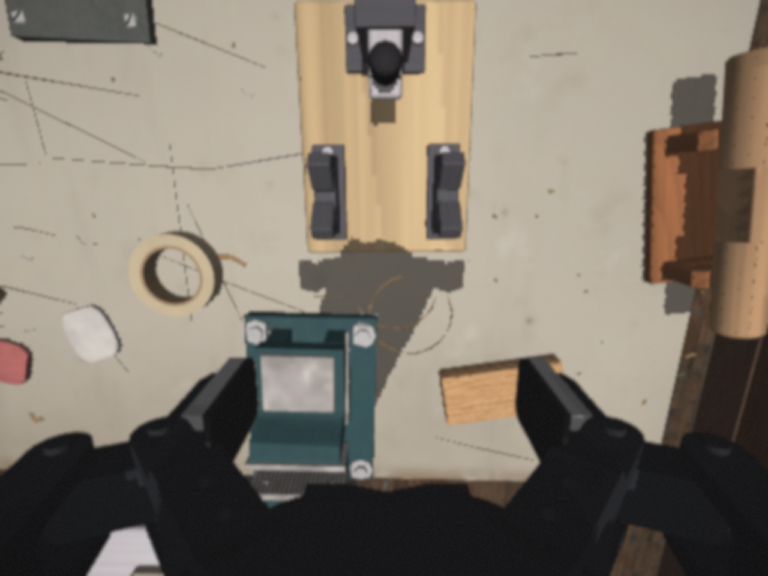

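The keeper is clear: the knob is now at (257,40) px, against the bracket. The V rests are free at (218,127) and (297,127) px.

```bash
python3 - <<'E'
from h import *
K,T=last();s=1.5
r=lambda u,v,z:ray(K,T,u/s,v/s,z).round(1)
a=lambda p,q:np.degrees(np.arctan2(q[1]-p[1],q[0]-p[0]))
L0,L1=r(310,251,15),r(296,2,15);R0,R1=r(464,248,15),r(475,2,15)
print(L0,L1,R0,R1,a(L0,L1),a(R0,R1),a(L0,R0)+90,a(L1,R1)+90)
print("centre",(L0+L1+R0+R1)/4)
print("knob top",r(385,60,136))
print("rests near/far base corners z76?",[r(*p,76) for p in [(313,238),(339,236),(433,235),(461,235),(310,153),(462,150)]])
print("rail near end",r(746,325,60),"flat y-range x",r(720,168,60),r(720,242,60))
E
```

```text
[ 458.2 -102.6   15. ] [644.1 -95.6  15. ] [ 464.4 -233.5   15. ] [ 648.  -227.7   15. ] 2.1564339001868014 1.8093956540900684 2.7117536113081115 1.6910571716854434
centre [ 553.675 -164.85    15.   ]
knob top [ 580.5 -163.1  136. ]
rests near/far base corners z76? [array([ 478.9, -115.2,   76. ]), array([ 480.9, -133.5,   76. ]), array([ 483.4, -199.5,   76. ]), array([ 484. , -219.2,   76. ]), array([ 536. , -114.2,   76. ]), array([ 540.8, -215.7,   76. ])]
rail near end [ 417.4 -450.8   60. ] flat y-range x [ 534.6 -402.8   60. ] [ 481.9 -415.2   60. ]
```

```bash
python3 - <<'E'
from h import *
K,T=last()
c=np.array([517,-429,60.]);yw=np.radians(8.4);ax=np.array([np.cos(yw),np.sin(yw),0]);n=np.array([-np.sin(yw),np.cos(yw),0])
for ph in (70,80,90,100,110,120,130):
    out=[]
    for e in (-1,1):
        t=np.radians(ph+e*51.8);out.append(c-8*ax*0+17.8*(np.sin(t)*n+np.cos(t)*np.array([0,0,1])))
    ro=[c+60*-ax*1+18*(np.sin(t)*n+np.cos(t)*np.array([0,0,1])) for t in np.radians(np.arange(0,360,3))]
    p=proj(K,T,np.array(out))*1.5;q=proj(K,T,np.array(ro))*1.5
    print(ph,p.round(0).tolist(),"round left edge at -60:",q[q[:,0].argmin()].round(0),)
im=cv2.imread("pics/w4.png");im=im[30:350,600:768];cv2.imwrite("pics/w4c.png",cv2.resize(im,None,fx=2.5,fy=1.8,interpolation=cv2.INTER_CUBIC))
for v in (190,205,220): print(cv2.imread("pics/w4.png")[v,690:768:3].mean(1).round(0).tolist())
E
```

```text
70 [[762.0, 197.0], [719.0, 196.0]] round left edge at -60: [712. 274.]
80 [[756.0, 197.0], [719.0, 196.0]] round left edge at -60: [712. 274.]
90 [[750.0, 197.0], [720.0, 195.0]] round left edge at -60: [712. 274.]
100 [[745.0, 198.0], [722.0, 195.0]] round left edge at -60: [712. 274.]
110 [[739.0, 198.0], [725.0, 194.0]] round left edge at -60: [712. 274.]
120 [[734.0, 198.0], [728.0, 194.0]] round left edge at -60: [712. 274.]
130 [[730.0, 198.0], [732.0, 193.0]] round left edge at -60: [712. 274.]
[56.0, 55.0, 56.0, 54.0, 54.0, 57.0, 57.0, 53.0, 55.0, 57.0, 60.0, 59.0, 60.0, 61.0, 60.0, 59.0, 59.0, 57.0, 54.0, 52.0, 54.0, 82.0, 124.0, 133.0, 135.0, 138.0]
[56.0, 55.0, 56.0, 56.0, 54.0, 56.0, 56.0, 55.0, 54.0, 57.0, 58.0, 60.0, 61.0, 61.0, 61.0, 60.0, 59.0, 57.0, 55.0, 50.0, 60.0, 104.0, 132.0, 136.0, 137.0, 143.0]
[55.0, 54.0, 55.0, 55.0, 54.0, 55.0, 55.0, 55.0, 55.0, 57.0, 56.0, 56.0, 57.0, 57.0, 57.0, 55.0, 54.0, 53.0, 53.0, 53.0, 77.0, 123.0, 136.0, 138.0, 141.0, 147.0]
```

carry_out(
  series=[
    [1,0.01,0.05,0,0,0,0],
    [1,0.013,0.066,0.01,0,0,0],
    [1,0.013,0.066,0.02,0,0,0],
    [1,0.013,0.066,0.02,0,0,0],
    [1,0.013,0.066,0.02,0,0,-0.04],
    [1,0,0.016,0.01,0,0,-0.035],
    [1,0,0,0,0,0,0],
    [1,0,0,0,0,0,0],
  ],
)

```text
time: 7.58
tool_pos: [517.2, -427.1, 244.7]
eef_rot: [[0.989, 0.146, 0.001], [0.146, -0.989, 0.001], [0.001, -0.001, -1.0]]
force: [0.1, -0.4, -0.1]
finger_gap: 85.5
```

```bash
python3 - <<'E'
from h import *
im,K,T=look("w5.png");o=env.get_obs();print(o["time"],o["tool_pos"].round(1),o["eef_rot"].round(3).tolist(),o["q"].round(2))
E
```

```text
7.625 [ 517.3 -427.   245.1] [[0.989, 0.147, 0.001], [0.147, -0.989, 0.001], [0.001, -0.0, -1.0]] [ 0.58  0.72  0.12  1.51 -0.1   0.91 -0.69]
```

View pics/w5.png

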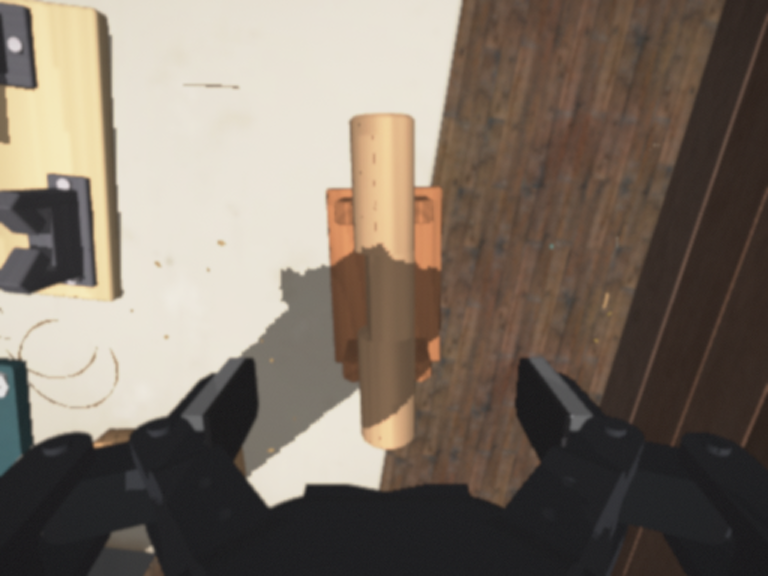

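The rail shows upright in the picture, with its axis running from (255,80) to (259,295) px. The flat is the recessed left edge, at rows 175–227.

```bash
python3 - <<'E'
from h import *
K,T=last();s=1.5
r=lambda u,v,z:ray(K,T,u/s,v/s,z).round(1)
f,n=r(382,122,68),r(388,440,68);print(f,n,(f+n)/2,np.linalg.norm(f-n),np.degrees(np.arctan2(*(f-n)[[1,0]])))
print("flat ends",r(362,262,70),r(362,340,70))
print("widths round far", r(351,150,60),r(414,150,60),"flat", r(369,300,60),r(414,300,60))
E
```

```text
[ 606.3 -412.4   68. ] [ 414.3 -444.2   68. ] [ 510.3 -428.3   68. ] 194.61562116130344 9.404242370328507
flat ends [ 529.8 -411.9   70. ] [ 482.1 -418.3   70. ]
widths round far [ 590.  -397.2   60. ] [ 595.1 -432.    60. ] flat [ 504.7 -419.1   60. ] [ 508.7 -446.3   60. ]
```

carry_out(
  series=[
    [1,-0.006,0,0.06,0,0,-0.011],
    [1,0,0,0.06,0,0,0],
    [1,0,0,0.042,0,0,0],
    [1,0,0,0,0,0,0],
    [0.3,0,0,0,0,0,0],
    [0.2,0,0,0,0,0,0],
    [0.2,0,0,0,0,0,0],
    [0.2,0,0,0,0,0,0],
  ],
  newtons=60,
)

```text
time: 8.62
tool_pos: [512.1, -429.8, 116.9]
eef_rot: [[0.987, 0.162, 0.002], [0.162, -0.987, -0.002], [0.002, 0.002, -1.0]]
force: [-1.2, 0.0, 5.9]
finger_gap: 28.4
```

carry_out(
  series=[
    [0.2,0,0,-0.04,0,0,0],
    [0.2,0,0,-0.07,0,0,0],
    [0.2,0,0,-0.07,0,0,0.09],
    [0.2,0,0,0,0,0,0.11],
    [0.2,0,0,0,0,0,0.11],
    [0.2,0,0,0,0,0,0.11],
    [0.2,0,0,0,0,0,0.11],
    [0.2,0,0,0,0,0,0.11],
  ],
)

```text
time: 9.62
tool_pos: [511.3, -428.7, 259.2]
eef_rot: [[0.662, -0.75, 0.0], [-0.75, -0.662, 0.0], [-0.0, -0.0, -1.0]]
force: [-0.0, -0.8, -1.4]
finger_gap: 27.9
```

carry_out(
  series=[
    [0.2,0,0,0,0,0,0.11],
    [0.2,0,0,0,0,0,0.11],
    [0.2,0,0,0,0,0,0.11],
    [0.2,0,0,0,0,0,0.11],
    [0.2,0,0,0,0,0,0.1],
    [0.2,0,0,0,0,0,0],
    [0.2,0,0,0,0,0,0],
    [0.2,0,0,0,0,0,0],
  ],
)

```text
time: 10.62
tool_pos: [511.4, -429.1, 259.2]
eef_rot: [[-0.118, -0.993, 0.0], [-0.993, 0.118, 0.0], [-0.0, -0.0, -1.0]]
force: [0.6, 1.1, -1.2]
finger_gap: 28.2
```

```bash
python3 - <<'E'
from h import *
o=env.get_obs();print(o["time"],o["tool_pos"].round(1),o["eef_rot"].round(3).tolist(),o["q"].round(2),o["finger_gap"])
E
```

```text
10.625 [ 511.4 -429.1  259.2] [[-0.118, -0.993, 0.0], [-0.993, 0.118, 0.0], [-0.0, -0.0, -1.0]] [ 0.32  0.78  0.63  1.52 -0.51  1.01 -2.18] 28.227475461676065
```

carry_out(
  series=[
    [0.2,-0.04,0.008,0,0,0,0],
    [0.2,-0.07,0.008,0,0,0,0],
    [0.2,-0.07,0.008,0,0,0,0],
    [0.2,-0.07,0.008,0,0,0,0],
    [0.2,-0.07,0.006,0,0,0,0],
    [0.2,0,0,0,0,0,-0.098],
    [0.2,0,0,0,0.05,0,0],
    [0.2,0,0,0,0.05,0,0],
  ],
)

```text
time: 11.62
tool_pos: [512.1, -171.0, 259.5]
eef_rot: [[0.036, -0.987, 0.159], [-0.999, -0.036, 0.005], [0.001, -0.159, -0.987]]
force: [-0.1, -0.2, -1.0]
finger_gap: 28.1
```

carry_out(
  series=[
    [0.2,0,0,0,0.1,0,0],
    [0.2,0,0,0,0.1,0,0],
    [0.2,0,0,0,0.1,0,0],
    [0.2,0,0,0,0.1,0,0],
    [0.2,0,0,0,0,0,0],
    [0.2,0,0,0,0,0,0],
  ],
)

```text
time: 12.38
tool_pos: [534.5, -199.9, 322.8]
eef_rot: [[0.068, -0.81, 0.583], [-0.996, -0.025, 0.082], [-0.052, -0.586, -0.809]]
force: [0.1, 0.6, -2.4]
finger_gap: 28.1
```

```bash
cat > st.py <<'E'
from h import *
o=env.get_obs();R=o["eef_rot"];print(o["time"],o["tool_pos"].round(1),R.round(3).tolist(),o["q"].round(2),o["finger_gap"].round(1),o["force"].round(1))
print("grasp",(o["tool_pos"]+54*R[:,2]).round(1))
def go(P,l=54):
    d=R.T@(np.array(P)-o["tool_pos"]-l*R[:,2]);print(P,"shift/800",(d/800).round(4))
E
python3 - <<'E'
from st import *
go([511,-166,140]);go([511,-166,81])
E
```

```text
Traceback (most recent call last):
  File "st.py", line 2, in <module>
    o=env.get_obs();R=o["eef_rot"];print(o["time"],o["tool_pos"].round(1),R.round(3).tolist(),o["q"].round(2),o["finger_gap"].round(1),o["force"].round(1))
                                                                                                              ^^^^^^^^^^^^^^^^^^^^^
AttributeError: 'float' object has no attribute 'round'
```

```bash
sed -i 's/o\["finger_gap"\].round(1)/round(o["finger_gap"],1)/' st.py; python3 - <<'E'
from st import *
go([511,-166,140]);go([511,-166,81])
E
```

```text
12.375 [ 534.5 -199.9  322.8] [[0.068, -0.81, 0.583], [-0.996, -0.025, 0.082], [-0.052, -0.586, -0.809]] [ 0.72  0.39 -0.33  2.12 -1.1   0.23 -1.61] 28.1 [ 0.1  0.6 -2.4]
grasp [ 566.  -195.5  279.2]
[511, -166, 140] shift/800 [-0.0323  0.1568  0.1036]
[511, -166, 81] shift/800 [-0.0285  0.2     0.1633]
```

```bash
cat > kin.py <<'E'
import numpy as np,itertools
from scipy.spatial.transform import Rotation as Ro
from scipy.optimize import least_squares
Q=np.array([[1.04817,.62839,.03847,1.51743,-.02699,.99633,-.01998],[.69,.59,.16,1.6,-.11,.96,-.68],[.21,.4,.16,1.97,-.09,.78,-1.15],[.17,.4,.16,1.95,-.09,.8,-1.16],[.58,.72,.12,1.51,-.1,.91,-.69],[.32,.78,.63,1.52,-.51,1.01,-2.18],[.72,.39,-.33,2.12,-1.1,.23,-1.61]])
P=np.array([[286.74,-583.32,303.91],[420.2,-461.6,303.8],[449.6,-182.2,304.2],[460.3,-165.9,309.6],[517.3,-427,245.1],[511.4,-429.1,259.2],[534.5,-199.9,322.8]])
def yw(x,y): return np.array([[x[0],y[0],0],[x[1],y[1],0],[0,0,-1.]])
RR=[yw((.8974,.4411),(.4411,-.8974)),yw((1,.005),(.005,-1)),yw((1,.003),(.003,-1)),yw((1,.029),(.029,-1)),yw((.989,.147),(.147,-.989)),yw((-.118,-.993),(-.993,.118)),np.array([[.068,-.81,.583],[-.996,-.025,.082],[-.052,-.586,-.809]])]
def chain(q,s,a,b):
    f=lambda ax,t:Ro.from_euler(ax,t).as_matrix()
    R=[f('z',s[0]*q[0]+a)];R.append(R[-1]@f('y',q[1]));R.append(R[-1]@f('z',s[1]*q[2]));R.append(R[-1]@f('y',q[3]));R.append(R[-1]@f('z',s[2]*q[4]));R.append(R[-1]@f('y',q[5]));R.append(R[-1]@f('z',s[3]*q[6]+b));return R
best=None
for s in itertools.product((1,-1),repeat=4):
    fn=lambda v:np.concatenate([(chain(q,s,*v)[-1]-R).ravel() for q,R in zip(Q,RR)])
    for a0 in (0,2,4):
      for b0 in (0,1.5,3,4.5):
        r=least_squares(fn,[a0,b0])
        if best is None or r.cost<best[0]: best=(r.cost,s,r.x)
S,AB=best[1],best[2]
# p = l0*z + R2*(x,z) + R4*(x,z) + R6*(x,z)
def cols(q):
    R=chain(q,S,*AB);return np.c_[[0,0,1],R[1][:,2],R[2][:,0],R[3][:,2],R[4][:,0],R[5][:,2],R[5][:,0]]
A=np.vstack([cols(q) for q in Q]);L,res,*_=np.linalg.lstsq(A,P.ravel(),rcond=1e-3)
def fk(q): return cols(q)@L,chain(q,S,*AB)[-1]
lo=np.array([-3.06,-.37,-1.25,.18,-1.1,.23,-2.94]);hi=np.array([3.06,2.12,1.32,2.47,4.24,1.98,2.94])
def ik(p,R,n=12,q0=None):
    out=[];rng=np.random.default_rng(0)
    for i in range(n):
        x0=q0 if (q0 is not None and i==0) else rng.uniform(lo,hi)
        f=lambda q:(lambda a:np.r_[(a[0]-p)/100,(a[1]-R).ravel()])(fk(q))
        r=least_squares(f,np.clip(x0,lo+.01,hi-.01),bounds=(lo,hi),max_nfev=200);out.append((r.cost,r.x))
    return sorted(out,key=lambda t:t[0])
if __name__=="__main__":
    print(best,L.round(1));print((A@L-P.ravel()).reshape(-1,3).round(1))
E
python3 kin.py
```

```text
(np.float64(0.00016268525120598178), (-1, -1, -1, -1), array([0.01315304, 1.58277825])) [421.  478.7 -14.6 382.2  14.8 291.4 -67.3]
[[ 30.3  16.4   1.5]
 [ 19.1  19.3   0.5]
 [ 18.8  22.2 -10.7]
 [ 19.7  23.8 -10.9]
 [ 15.   25.4  10.5]
 [-13.6   0.8   3.5]
 [ -2.4   2.6   5.8]]
```

```bash
python3 - <<'E'
import re
t=open("kin.py").read()
t=t.replace("return np.c_[[0,0,1],R[1][:,2],R[2][:,0],R[3][:,2],R[4][:,0],R[5][:,2],R[5][:,0]]","return np.c_[[0,0,1],[1,0,0],[0,1,0],R[0][:,0],R[1][:,1],R[1][:,2],R[2][:,0],R[3][:,1],R[3][:,2],R[4][:,0],R[5][:,1],R[5][:,2],R[5][:,0]]")
t=t.replace("rcond=1e-3","rcond=3e-3")
open("kin.py","w").write(t)
E
python3 kin.py
cat > scan.py <<'E'
from kin import *
yf=.036
def pose(g,yaw,tilt):
    # tilt>0: tool z leans to fixture +x ; yaw 90 or -90
    z=np.array([np.sin(tilt)*np.cos(yf),np.sin(tilt)*np.sin(yf),-np.cos(tilt)]);s=1 if yaw>0 else -1
    x=s*np.array([-np.sin(yf),np.cos(yf),0]);y=np.cross(z,x);R=np.c_[x,y,z];return np.array(g)-54*z,R
if __name__=="__main__":
  for nm,g in (("mid",[511,-166,82]),("end-",[514,-246,80]),("end+",[508,-86,80])):
    for yaw in (90,-90):
        for td in (-75,-60,-45,-30,-15,0,15,30,45,60):
            r=ik(*pose(g,yaw,np.radians(td)),n=6);print(nm,yaw,td,"OK" if r[0][0]<2e-4 else "--",round(r[0][0],4),r[0][1].round(2))
E
python3 scan.py
```

```text
(np.float64(0.00016268525120598178), (-1, -1, -1, -1), array([0.01315304, 1.58277825])) [318.9  -4.1  -7.1   7.6 -16.9 554.8  16.8 -15.4 376.9  -7.1   2.7 256.8
  22. ]
[[ 0.5 -0.7 -1.4]
 [-1.1  1.   1.1]
 [-0.4 -0.6 -0.1]
 [ 0.7  0.4 -0. ]
 [-0.   0.1  0.7]
 [ 0.3 -0.3 -0.2]
 [ 0.   0.1 -0.1]]
mid 90 -75 -- 0.0054 [-0.03  1.41  0.5   1.01 -0.07  1.98  0.48]
mid 90 -60 OK 0.0 [0.05 1.26 0.28 1.12 0.   1.79 0.32]
mid 90 -45 OK 0.0 [ 0.07  1.1   0.22  1.32 -0.01  1.49  0.29]
mid 90 -30 OK 0.0 [-0.1   1.02  0.57  1.55 -0.32  1.2   0.58]
mid 90 -15 OK 0.0 [0.2  0.82 0.04 1.74 0.05 0.84 0.23]
mid 90 0 OK 0.0 [ 0.01  0.75  0.4   1.98 -0.57  0.52  0.85]
mid 90 15 OK 0.0 [ 0.59  0.71 -0.47  2.18  1.36  0.23 -1.03]
mid 90 30 OK 0.0 [ 0.72  0.79 -0.56  2.41  2.76  0.52 -2.32]
mid 90 45 -- 0.0087 [ 1.14  1.26 -1.25  2.47  2.44  1.   -1.65]
mid 90 60 -- 0.0607 [ 1.33  1.49 -1.25  2.47  2.81  0.88 -1.54]
mid -90 -75 -- 0.0054 [-0.03  1.41  0.5   1.01 -0.07  1.98 -2.66]
mid -90 -60 OK 0.0 [-0.01  1.29  0.44  1.13 -0.1   1.79 -2.72]
mid -90 -45 OK 0.0 [-0.06  1.15  0.5   1.33 -0.19  1.5  -2.67]
mid
[... 2251 characters left out ...]
 90 60 -- 0.186 [ 1.14  1.42 -1.25  2.47  2.66  0.87 -1.62]
end+ -90 -75 -- 0.0041 [-0.07  1.37  0.32  1.06 -0.07  1.98 -2.86]
end+ -90 -60 OK 0.0 [-0.31  1.44  0.97  1.21 -0.5   1.88 -2.42]
end+ -90 -45 OK 0.0 [ 0.29  1.12 -0.45  1.36  0.35  1.56  2.92]
end+ -90 -30 OK 0.0 [ 0.3   0.96 -0.41  1.57  0.35  1.22  2.93]
end+ -90 -15 OK 0.0 [-0.35  0.96  0.78  1.83 -0.69  0.95 -2.32]
end+ -90 0 OK 0.0 [-0.31  0.82  0.69  2.06 -0.94  0.62 -2.06]
end+ -90 15 OK 0.0 [ 0.79  0.98 -1.13  2.23  1.61  0.83  1.75]
end+ -90 30 OK 0.0 [ 0.73  0.95 -0.96  2.46  2.3   0.85  1.12]
end+ -90 45 -- 0.051 [ 0.92  1.21 -1.25  2.47  2.28  1.06  1.37]
end+ -90 60 -- 0.186 [ 1.14  1.42 -1.25  2.47  2.66  0.87  1.52]
```

```bash
cat >> st.py <<'E'
from scipy.spatial.transform import Rotation as Ro
def turn(yaw,tilt,yf=.036):
    from scan import pose
    _,Rt=pose([0,0,0],yaw,np.radians(tilt));v=Ro.from_matrix(R.T@Rt).as_rotvec()/(np.pi/2);print("turn units",v.round(4),"rows",np.abs(v).max()/.1188)
    return Rt
E
python3 - <<'E'
from st import *
Rt=turn(-90,0);d=Rt.T@(np.array([511,-166,80+60+54])-o["tool_pos"])/800;print("after turn",d.round(4))
E
```

```text
12.375 [ 534.5 -199.9  322.8] [[0.068, -0.81, 0.583], [-0.996, -0.025, 0.082], [-0.052, -0.586, -0.809]] [ 0.72  0.39 -0.33  2.12 -1.1   0.23 -1.61] 28.1 [ 0.1  0.6 -2.4]
grasp [ 566.  -195.5  279.2]
turn units [-0.3986  0.0386  0.0094] rows 3.355639460315927
after turn [-0.0434  0.0279  0.1611]
```

carry_out(
  series=[
    [0.2,0,0,0,-0.1,0.01,0.002],
    [0.2,0,0,0,-0.1,0.01,0.002],
    [0.2,0,0,0,-0.1,0.01,0.002],
    [0.2,0,0,0,-0.1,0.01,0.003],
    [0.2,-0.022,0.014,0.02,0,0,0],
    [0.2,-0.021,0.014,0.04,0,0,0],
    [0.2,0,0,0,0,0,0],
    [0.2,0,0,0,0,0,0],
  ],
)

```text
time: 13.38
tool_pos: [521.2, -161.6, 272.1]
eef_rot: [[0.052, -0.994, 0.091], [-0.998, -0.051, 0.022], [-0.017, -0.092, -0.996]]
force: [0.3, -0.5, -0.8]
finger_gap: 28.1
```

```bash
python3 - <<'E'
from st import *
turn(-90,0);go([511,-166,110]);go([511,-166,80])
E
```

```text
13.375 [ 521.2 -161.6  272.1] [[0.052, -0.994, 0.091], [-0.998, -0.051, 0.022], [-0.017, -0.092, -0.996]] [ 0.02  0.52  0.38  1.91 -0.37  0.7  -2.47] 28.1 [ 0.3 -0.5 -0.8]
grasp [ 526.1 -160.4  218.4]
turn units [-0.0587  0.0116  0.0099] rows 0.49418691212638766
[511, -166, 110] shift/800 [0.0084 0.0316 0.133 ]
[511, -166, 80] shift/800 [0.009  0.0351 0.1703]
```

carry_out(
  series=[
    [0.2,0,0,0,-0.059,0.012,0.01],
    [0.2,0.0025,0.0065,0.04,0,0,0],
    [0.2,0.0025,0.0065,0.05,0,0,0],
    [0.2,0,0,0.035,0,0,0],
    [0.2,0,0,0,0,0,0],
    [0.2,0,0,0,0,0,0],
  ],
)

```text
time: 14.12
tool_pos: [510.9, -167.4, 172.9]
eef_rot: [[0.033, -0.999, 0.002], [-0.999, -0.033, -0.0], [0.0, -0.002, -1.0]]
force: [-0.3, -0.8, -0.4]
finger_gap: 28.1
```

```bash
python3 - <<'E'
from st import *
im,K,T=look("w6.png");turn(-90,0);go([511,-166,80])
for n in ("scene","side"):
    im2=env.capture(n)
    r=env.regions_of(n,"rail")
    if r: ys,xs=np.nonzero(r[0]["mask"]);print(n,r[0]["conf"],cv2.minAreaRect(np.c_[xs,ys].astype(np.float32)))
E
```

```text
14.125 [ 510.9 -167.4  172.9] [[0.033, -0.999, 0.002], [-0.999, -0.033, -0.0], [0.0, -0.002, -1.0]] [ 0.05  0.68  0.34  1.96 -0.4   0.56 -2.46] 28.1 [-0.3 -0.8 -0.4]
grasp [ 511.  -167.4  118.9]
turn units [-0.001  -0.0001 -0.002 ] rows 0.016975995963933527
[511, -166, 80] shift/800 [-0.0018  0.      0.0487]
scene 0.82 ((249.21615600585938, 192.73159790039062), (11.112039566040039, 53.12335205078125), 46.97493362426758)
side 0.94 ((278.70001220703125, 232.40003967285156), (35.329872131347656, 10.733125686645508), 63.43495178222656)
```

View pics/w6.png

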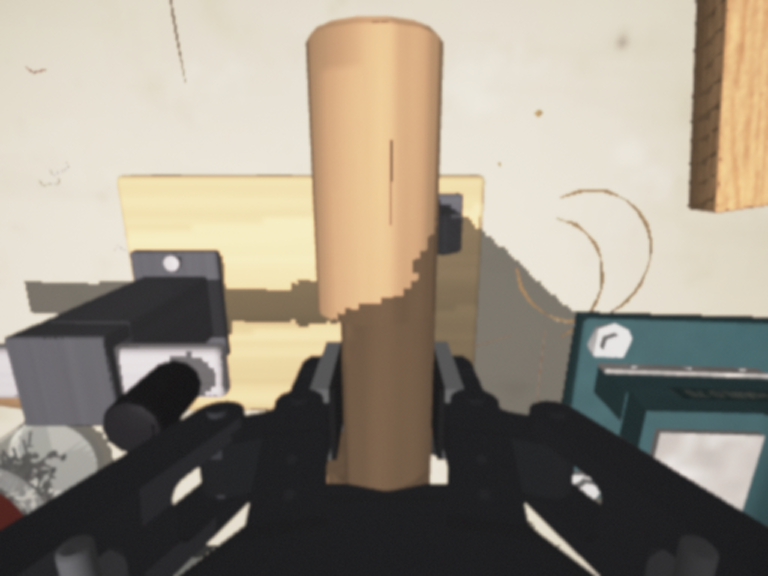

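The rail hangs level above the fixture. Its far end is at (250,15) px, and the flat starts at (213,212) px on the bracket side.

```bash
python3 - <<'E'
from h import *
K,T=last();s=1.5
t=np.array([510.9,-167.4,172.9]);R=np.array([[.033,-.999,0],[-.999,-.033,0],[0,0,-1.]])
for nm,u,v,z in [("flat edge",320,318,119),("end top rim",375,20,137),("end side rim",308,42,119),("end side R",441,42,119),("board corner",120,177,15),("board corner R",483,177,15),("base of rest",462,195,15)]:
    p=ray(K,T,u/s,v/s,z);print(nm,p.round(1),(R.T@(p-t)).round(1))
E
```

```text
flat edge [ 530.4 -192.1  119. ] [ 25.4 -18.7  53.9]
end top rim [ 515.4 -266.8  137. ] [99.4 -1.2 35.9]
end side rim [ 532.9 -266.5  119. ] [ 99.8 -18.7  53.9]
end side R [ 499.  -267.6  119. ] [99.7 15.2 53.9]
board corner [ 647.  -227.6   15. ] [  64.7 -134.   157.9]
board corner R [ 462.7 -233.7   15. ] [ 64.7  50.3 157.9]
base of rest [ 472.7 -224.4   15. ] [ 55.7  40.1 157.9]
```

carry_out(
  series=[
    [0.2,-0.003,0.001,0.02,0,0,0],
    [0.2,0,0,0.015,0,0,0],
    [0.2,0,0,0.0135,0,0,0],
    [0.2,0,0,0,0,0,0],
    [0.2,0,0,0,0,0,0],
  ],
)

```text
time: 15.0
tool_pos: [507.7, -164.3, 136.3]
eef_rot: [[0.032, -0.999, -0.001], [-0.999, -0.032, 0.004], [-0.004, 0.001, -1.0]]
force: [-10.8, 4.6, 39.0]
finger_gap: 28.2
```

carry_out(
  series=[
    [0.2,0,0.002,-0.004,0,0,0],
    [0.2,0,0,0,0,0,0],
    [0.6,0,0,0,0,0,0],
    [0.6,0,0,0,0,0,0],
    [0.6,0,0,-0.04,0,0,0],
    [0.6,0,0,-0.07,0,0,0],
    [0.6,0,0,-0.05,0,0,0],
    [0.6,0,0,0,0,0,0],
  ],
)

```text
time: 16.0
tool_pos: [508.8, -165.1, 266.3]
eef_rot: [[0.033, -0.999, 0.004], [-0.999, -0.033, -0.0], [0.0, -0.004, -1.0]]
force: [-0.2, -1.0, -0.4]
finger_gap: 51.1
```

```bash
python3 - <<'E'
from st import *
im,K,T=look("w7.png");s=1.5
im=env.capture("wrist")
r=env.regions_of("wrist","rail")
for d in r[:1]:
    m=d["mask"];print(d["conf"],d["bbox"])
    for v in range(0,384,24):
        xs=np.nonzero(m[v])[0]
        if len(xs): print(v,xs.min(),xs.max())
go([510,-165,80],57)
E
```

```text
16.0 [ 508.8 -165.1  266.3] [[0.033, -0.999, 0.004], [-0.999, -0.033, -0.0], [0.0, -0.004, -1.0]] [-0.03  0.55  0.43  1.89 -0.32  0.77 -2.53] 51.1 [-0.2 -1.  -0.4]
grasp [ 509.  -165.1  212.3]
0.68 [232.7, 67.0, 45.0, 226.8]
72 233 275
96 233 276
120 235 275
144 234 275
168 242 274
192 242 274
216 236 275
240 237 274
264 237 273
288 241 270
[510, -165, 80] shift/800 [-0.0002 -0.0005  0.1617]
```

View pics/w7.png

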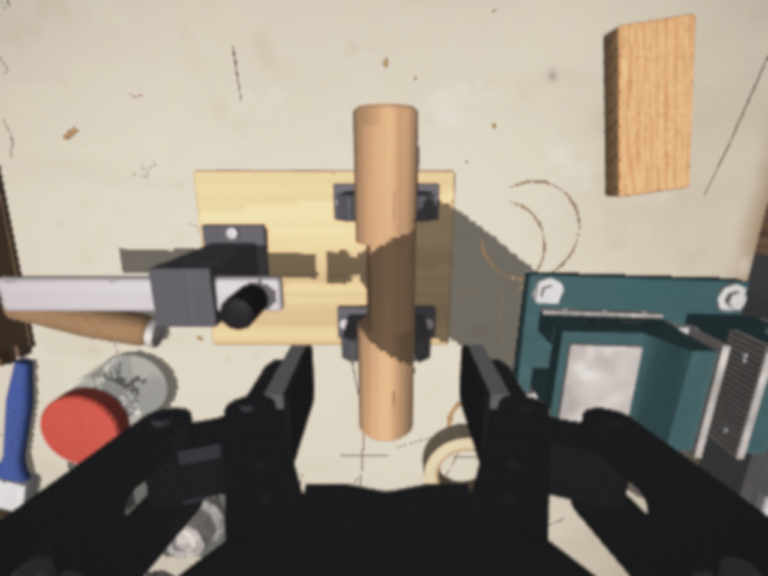

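```bash
python3 - <<'E'
from h import *
K,T=last();s=1.5
r=lambda u,v,z:ray(K,T,u/s,v/s,z)
a=r(325,170,15);b=r(325,345,15);print("board y",a.round(1),b.round(1),((a+b)/2).round(1))
a=r(358,242,82);b=r(358,321,82);print("flat",a.round(1),b.round(1),((a+b)/2).round(1))
a=r(385,104,98);b=r(386,440,74);print("ends",a.round(1),b.round(1),((a+b)/2).round(1))
a=r(427,195,76);b=r(427,306,76);print(a,b)
E
```

```text
board y [ 554.2 -231.6   15. ] [554.8 -97.1  15. ] [ 554.5 -164.3   15. ]
flat [ 525.6 -191.7   82. ] [ 524.8 -142.3   82. ] [ 525.2 -167.    82. ]
ends [ 512.  -265.5   98. ] [504.5 -52.8  74. ] [ 508.3 -159.2   86. ]
[ 486.0070351  -219.79477596   76.        ] [ 482.02646677 -151.64533279   76.        ]
```

```bash
python3 - <<'E'
from h import *
s=1.55
f=lambda a,b:tri([("scene",a[0]/s,a[1]/s),("side",b[0]/s,b[1]/s)]).round(0)
print("box near-left corner top",f((220,238),(531,322)),"right near",f((271,275),(590,420)),"right far",f((356,212),(670,400)))
print("lid tops",f((194,160),(640,236)),f((291,118),(730,325)))
from scan import *
for td in (-35,-45,-55,-60):
    p,R=pose([511.4,-246,80],-90,np.radians(td));print(td,p.round(0),"wrist",(p-257*R[:,2]).round(0),ik(p,R,4,np.array([.05,.68,.34,1.96,-.4,.56,-2.46]))[0])
E
```

```text
box near-left corner top [868. -56.  86.] right near [ 963. -213. -179.] right far [ 890. -415.   65.]
lid tops [1030.  -90.  273.] [1032. -386.  256.]
-35 [ 542. -245.  124.] wrist [ 690. -240.  335.] (np.float64(2.844212152899312e-30), array([ 0.10653804,  1.05409483,  0.38593165,  1.38950393, -0.09720658,
        1.30960021, -2.65036629]))
-45 [ 550. -245.  118.] wrist [ 731. -238.  300.] (np.float64(3.548669989919124e-30), array([ 0.16455508,  1.13408082,  0.2548268 ,  1.24141421,  0.04009814,
        1.52207094, -2.75968778]))
-55 [ 556. -244.  111.] wrist [ 766. -237.  258.] (np.float64(3.361463627693112e-30), array([-0.11340181,  1.48003459,  1.12410076,  1.12559257, -0.5175832 ,
        1.81179966, -2.21630366]))
-60 [ 558. -244.  107.] wrist [ 781. -236.  236.] (np.float64(5.1199002818907604e-27), array([ 0.09972726,  1.31419422,  0.42972717,  1.03620854, -0.01478987,
        1.81583967, -2.65848206]))
```

carry_out(
  series=[
    [0.6,0.05,0,0,0,0,0],
    [0.6,0.051,0,0,0,0,0],
    [0.6,0,0,0,-0.1,0,0],
    [0.6,0,0,0,-0.1,0,0],
    [0.6,0,0,0,-0.1,0,0],
    [0.6,0,0,0,-0.1,0,0],
    [0.6,0,0,0,-0.1,0,0],
    [0.6,0,0,0,0,0,0],
  ],
)

```text
time: 17.15
tool_pos: [510.0, -244.0, 259.0]
eef_rot: [[0.035, -0.702, -0.711], [-0.999, -0.028, -0.022], [-0.004, 0.712, -0.703]]
force: [0.9, -0.4, -0.9]
finger_gap: 51.3
```

```bash
python3 - <<'E'
from st import *
turn(-90,-45);go([511.4,-246,80]);
E
```

```text
17.15 [ 510. -244.  259.] [[0.035, -0.702, -0.711], [-0.999, -0.028, -0.022], [-0.004, 0.712, -0.703]] [ 0.03  0.96  0.53  1.32 -0.05  1.65 -2.57] 51.3 [ 0.9 -0.4 -0.9]
grasp [ 471.6 -245.2  221. ]
turn units [0.0041 0.0025 0.0014] rows 0.034723689028866404
[511.4, -246, 80] shift/800 [ 0.0035 -0.1603  0.0885]
```

carry_out(
  series=[
    [0.6,0.0035,-0.04,0,0.004,0.002,0],
    [0.6,0,-0.06,0,0,0,0],
    [0.6,0,-0.06,0,0,0,0],
    [0.6,0,0,0.03,0,0,0],
    [0.6,0,0,0.04,0,0,0],
    [0.6,0,0,0.018,0,0,0],
    [0.6,0,0,0,0,0,0],
    [0.6,0,0,0,0,0,0],
  ],
  newtons=50,
)

```text
time: 18.15
tool_pos: [552.3, -246.7, 124.4]
eef_rot: [[0.036, -0.712, -0.701], [-0.999, -0.024, -0.026], [0.001, 0.702, -0.713]]
force: [0.6, 0.9, -0.3]
finger_gap: 51.2
```

```bash
python3 - <<'E'
from st import *
turn(-90,-45);go([511.4,-246,80]);
E
```

```text
18.15 [ 552.3 -246.7  124.4] [[0.036, -0.712, -0.701], [-0.999, -0.024, -0.026], [0.001, 0.702, -0.713]] [ 0.06  1.17  0.49  1.21 -0.12  1.55 -2.62] 51.2 [ 0.6  0.9 -0.3]
grasp [ 514.4 -248.2   85.9]
turn units [-0.005  -0.0005 -0.0007] rows 0.04169059345953869
[511.4, -246, 80] shift/800 [-0.0028 -0.0026  0.0079]
```

carry_out(
  series=[
    [0.6,-0.0028,-0.0026,0.008,-0.005,0,0],
    [0.6,0,0,0,0,0,0],
    [0.35,0,0,0,0,0,0],
    [0.3,0,0,0,0,0,0],
    [0.3,0,0,0,0,0,0],
  ],
)

```text
time: 18.77
tool_pos: [548.5, -244.4, 117.5]
eef_rot: [[0.035, -0.705, -0.708], [-0.999, -0.024, -0.026], [0.001, 0.709, -0.706]]
force: [1.4, 0.1, 1.0]
finger_gap: 35.1
```

```bash
python3 - <<'E'
from st import *
turn(-90,-45);go([511.4,-246,80]);turn(-90,0)
E
```

```text
18.775 [ 548.5 -244.4  117.5] [[0.035, -0.705, -0.708], [-0.999, -0.024, -0.026], [0.001, 0.709, -0.706]] [ 0.06  1.18  0.49  1.22 -0.12  1.54 -2.62] 35.1 [1.4 0.1 1. ]
grasp [ 510.2 -245.7   79.4]
turn units [ 0.0013 -0.0001 -0.0006] rows 0.01096951793724565
[511.4, -246, 80] shift/800 [ 0.0004 -0.0005 -0.0016]
turn units [ 5.013e-01 -3.000e-04 -5.000e-04] rows 4.219723381789361
```

carry_out(
  series=[
    [0.3,0,0.0066,0.0003,0.0625,0,0],
    [0.3,0,0.0066,0.0003,0.0625,0,0],
    [0.3,0,0.0066,0.0003,0.0625,0,0],
    [0.3,0,0.0066,0.0003,0.0625,0,0],
    [0.3,0,0.0066,0.0003,0.0625,0,0],
    [0.3,0,0.0066,0.0003,0.0625,0,0],
    [0.3,0,0.0066,0.0003,0.0625,0,0],
    [0.3,0,0.0066,0.0003,0.0638,0,0],
  ],
)

```text
time: 19.77
tool_pos: [510.3, -245.8, 134.1]
eef_rot: [[0.036, -0.999, 0.003], [-0.999, -0.036, -0.002], [0.002, -0.003, -1.0]]
force: [2.2, 1.0, -1.3]
finger_gap: 34.4
```

carry_out(
  series=[
    [0.3,0,0,0,0,0,0],
    [0.3,0,0,0,0,0,0],
  ],
)

```text
time: 20.02
tool_pos: [510.8, -246.2, 133.7]
eef_rot: [[0.036, -0.999, -0.001], [-0.999, -0.036, -0.001], [0.001, 0.002, -1.0]]
force: [1.1, -1.5, 1.9]
finger_gap: 35.0
```

```bash
python3 - <<'E'
from st import *
turn(-90,0);go([510.2,-245.7,79.4])
E
```

```text
20.025 [ 510.8 -246.2  133.7] [[0.036, -0.999, -0.001], [-0.999, -0.036, -0.001], [0.001, 0.002, -1.0]] [ 0.22  0.77  0.28  1.89 -0.39  0.53 -2.34] 35.0 [ 1.1 -1.5  1.9]
grasp [ 510.7 -246.3   79.7]
turn units [ 0.001  -0.0009 -0.0002] rows 0.008251141775130698
[510.2, -245.7, 79.4] shift/800 [-0.0008  0.0006  0.0003]
```

carry_out(
  series=[
    [0.6,0,0,0,0,0,0],
    [0.6,0,0,0,0,0,0],
    [0.6,0,-0.0088,0.0006,-0.0833,0,0],
    [0.6,0,-0.0088,0.0006,-0.0833,0,0],
    [0.6,0,-0.0088,0.0006,-0.0833,0,0],
    [0.6,0,-0.0088,0.0006,-0.0833,0,0],
    [0.6,0,-0.0088,0.0006,-0.0833,0,0],
    [0.6,0,-0.0088,0.0006,-0.0833,0,0],
  ],
)

```text
time: 21.02
tool_pos: [548.7, -243.9, 117.1]
eef_rot: [[0.036, -0.703, -0.711], [-0.999, -0.025, -0.027], [0.001, 0.711, -0.703]]
force: [0.4, -0.5, 0.3]
finger_gap: 51.4
```

carry_out(
  series=[
    [0.6,0,0,0,0,0,0],
    [0.6,0,0,0,0,0,0],
    [0.35,0,0,0,0,0,0],
    [0.3,0,0,0,0,0,0],
    [0.3,0,0,0,0,0,0],
  ],
)

```text
time: 21.65
tool_pos: [548.3, -244.8, 118.7]
eef_rot: [[0.035, -0.707, -0.706], [-0.999, -0.024, -0.026], [0.002, 0.707, -0.707]]
force: [1.2, -0.7, 3.2]
finger_gap: 34.5
```

```bash
python3 - <<'E'
from st import *
turn(-90,-45);go([510.2,-245.7,79.4]);turn(-90,0)
im=env.capture("scene");K,T=cal("scene");save("s1.png",im,(190,140,300,230),7)
E
```

```text
21.65 [ 548.3 -244.8  118.7] [[0.035, -0.707, -0.706], [-0.999, -0.024, -0.026], [0.002, 0.707, -0.707]] [ 0.05  1.18  0.5   1.22 -0.13  1.54 -2.61] 34.5 [ 1.2 -0.7  3.2]
grasp [ 510.2 -246.2   80.5]
turn units [-0.0003 -0.0003 -0.0011] rows 0.009224347332747629
[510.2, -245.7, 79.4] shift/800 [-0.0007 -0.001   0.0009]
turn units [ 0.4997 -0.0007 -0.0009] rows 4.206046506072999
```

View pics/s1.png

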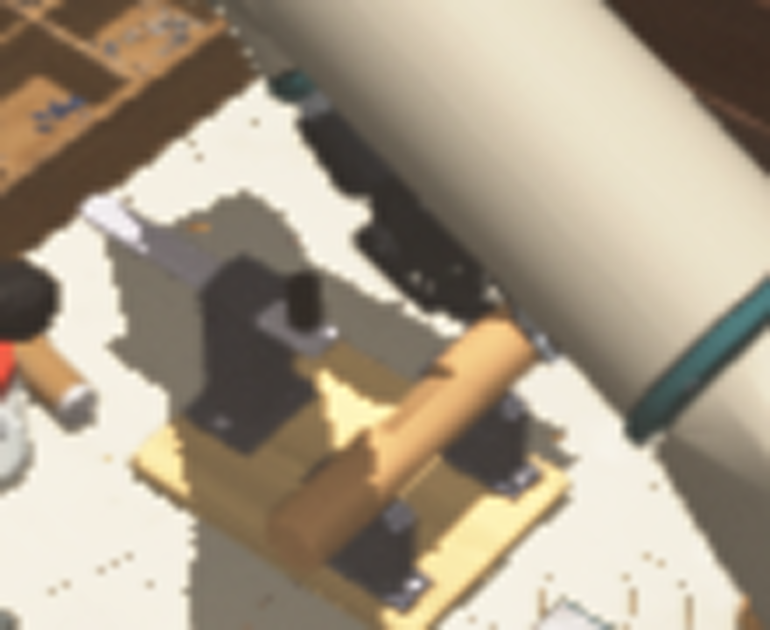

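The crop shows the rail in the rests with the notch of the flat on the upper, bracket side, at about (380,430) in the crop. It has rolled as intended, so I'll do the second 45°.

carry_out(
  series=[
    [0.3,0,0.0066,0.0003,0.0625,0,0],
    [0.3,0,0.0066,0.0003,0.0625,0,0],
    [0.3,0,0.0066,0.0003,0.0625,0,0],
    [0.3,0,0.0066,0.0003,0.0625,0,0],
    [0.3,0,0.0066,0.0003,0.0625,0,0],
    [0.3,0,0.0066,0.0003,0.0625,0,0],
    [0.3,0,0.0066,0.0003,0.0625,0,0],
    [0.3,0,0.0066,0.0003,0.0625,0,0],
  ],
)

```text
time: 22.7
tool_pos: [510.7, -245.5, 134.2]
eef_rot: [[0.035, -0.999, 0.004], [-0.999, -0.035, -0.001], [0.001, -0.004, -1.0]]
force: [1.4, 1.9, -0.2]
finger_gap: 35.1
```

carry_out(
  series=[
    [0.3,0,0,0,0,0,0],
    [0.3,0,0,0,0,0,0],
    [0.6,0,0,0,0,0,0],
    [0.6,0,0,0,0,0,0],
    [0.6,0,0,-0.04,0,0,0],
    [0.6,-0.03,0,-0.06,0,0,0],
    [0.6,-0.06,0,-0.05,0,0,0],
    [0.6,0,0,0,0,0,0],
  ],
)

```text
time: 23.7
tool_pos: [509.4, -169.4, 255.3]
eef_rot: [[0.043, -0.999, 0.002], [-0.999, -0.043, 0.001], [-0.001, -0.003, -1.0]]
force: [0.3, 0.3, 0.2]
finger_gap: 51.6
```

carry_out(
  series=[
    [0.6,0,0,0,0,0,0],
    [0.6,0,0,0,0,0,0],
  ],
)

```text
time: 23.95
tool_pos: [507.0, -174.8, 252.3]
eef_rot: [[0.033, -0.999, -0.003], [-0.999, -0.033, -0.001], [0.001, 0.003, -1.0]]
force: [-0.3, 0.0, -1.0]
finger_gap: 51.3
```

```bash
python3 - <<'E'
from st import *
im,K,T=look("w8.png",(180,50,340,330),2.1)
turn(-90,0)
g=cv2.cvtColor(im,cv2.COLOR_RGB2GRAY)
for v in (140,160,170,180,190,200,210,220): print(v,g[v,225:285:2].tolist())
E
```

```text
23.95 [ 507.  -174.8  252.3] [[0.033, -0.999, -0.003], [-0.999, -0.033, -0.001], [0.001, 0.003, -1.0]] [ 0.    0.57  0.41  1.9  -0.32  0.74 -2.51] 51.3 [-0.3  0.  -1. ]
grasp [ 506.8 -174.9  198.3]
turn units [ 0.0019 -0.0007 -0.0016] rows 0.015780448548243734
140 [48, 46, 50, 92, 137, 152, 167, 181, 185, 191, 195, 194, 191, 186, 183, 185, 187, 185, 179, 169, 162, 152, 140, 122, 95, 50, 44, 45, 44, 49]
160 [151, 146, 149, 147, 135, 152, 164, 180, 185, 191, 194, 193, 189, 186, 182, 183, 183, 173, 163, 140, 91, 84, 82, 78, 78, 79, 75, 75, 81, 91]
170 [117, 160, 192, 205, 143, 152, 164, 179, 183, 157, 133, 99, 93, 91, 90, 90, 94, 93, 91, 88, 86, 83, 81, 77, 87, 110, 112, 112, 112, 112]
180 [106, 105, 105, 106, 105, 132, 110, 94, 94, 95, 96, 95, 95, 95, 95, 95, 94, 92, 90, 91, 92, 91, 91, 82, 84, 104, 104, 104, 104, 104]
190 [102, 114, 161, 181, 95, 89, 94, 94, 94, 95, 95, 96, 96, 95, 95, 96, 94, 92, 91, 91, 92, 91, 90, 79, 88, 103, 103, 103, 103, 103]
200 [214, 214, 213, 196, 107, 89, 94, 95, 95, 95, 95, 96, 96, 95, 97, 96, 95, 92, 91, 91, 92, 88, 85, 77, 88, 104, 105, 104, 104, 104]
210 [212, 212, 212, 199, 115, 80, 87, 89, 91, 95, 95, 96, 97, 96, 95, 96, 94, 91, 86, 86, 84, 85, 84, 78, 91, 103, 103, 104, 104, 104]
220 [112, 110, 107, 104, 85, 80, 88, 88, 87, 87, 88, 90, 90, 88, 89, 88, 87, 85, 84, 86, 86, 85, 85, 76, 64, 56, 55, 56, 56, 56]
```

View pics/w8.png

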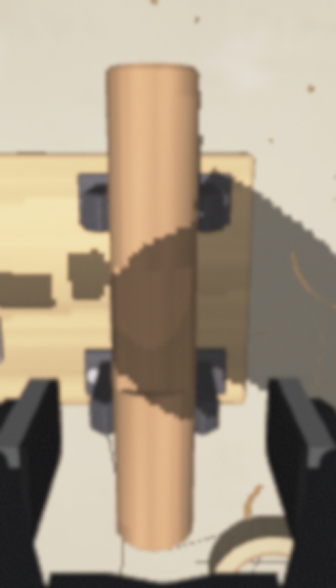

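```bash
python3 - <<'E'
from st import *
im=env.capture("wrist");K,T=cal("wrist");g=cv2.cvtColor(im,cv2.COLOR_RGB2GRAY).astype(float)
print("pos",o["tool_pos"])
for c in range(3): print(c,[(u,round(im[186:206,u,c].mean())) for u in list(range(229,243))+list(range(264,280))])
y0=-166+8
c=np.array([508.5,-166,80.]);yf=.036
ax=np.array([-np.sin(yf),np.cos(yf),0]);n=np.array([np.cos(yf),np.sin(yf),0])
# flat-row predictions, left=+x
for th in (-10,-5,0,5,10):
    t=np.radians(th);E=[c+17.8*(np.sin(t+e)*n+np.cos(t+e)*np.array([0,0,1])) for e in (.904,-.904)]
    S=[c+18*n,c-18*n];print(th,proj(K,T,np.array(E+S)).round(1).tolist())
E
```

```text
24.0 [ 507.  -174.8  252.3] [[0.033, -0.999, -0.003], [-0.999, -0.033, -0.001], [0.001, 0.003, -1.0]] [ 0.    0.57  0.41  1.9  -0.32  0.74 -2.51] 51.1 [ 0.4 -0.9 -0. ]
grasp [ 506.9 -174.9  198.3]
pos [ 507.01814893 -174.84933009  252.29159669]
0 [(229, 212), (230, 221), (231, 213), (232, 171), (233, 121), (234, 102), (235, 106), (236, 110), (237, 112), (238, 113), (239, 112), (240, 112), (241, 112), (242, 113), (264, 109), (265, 109), (266, 108), (267, 107), (268, 106), (269, 104), (270, 99), (271, 93), (272, 91), (273, 100), (274, 112), (275, 118), (276, 118), (277, 118), (278, 118), (279, 119)]
1 [(229, 189), (230, 196), (231, 184), (232, 145), (233, 101), (234, 82), (235, 85), (236, 88), (237, 90), (238, 90), (239, 90), (240, 90), (241, 90), (242, 91), (264, 88), (265, 87), (266, 86), (267, 86), (268, 85), (269, 84), (270, 80), (271, 75), (272, 75), (273, 84), (274, 96), (275, 101), (276, 102), (277, 102), (278, 102), (279, 102)]
2 [(229, 144), (230, 150), (231, 140), (232, 111), (233, 78), (234, 64), (235, 66), (236, 68), (237, 70), (238, 70), (239, 70), (240, 69), (241, 70), (242, 70), (264, 68), (265, 68), (266, 67), (267, 66), (268, 66), (269, 65), (270, 62), (271, 58), (272, 58), (273, 65), (274, 75), (275, 79), (276, 79), (277, 79), (278, 80), (279, 80)]
-10 [[239.0, 209.1], [271.7, 207.2], [232.8, 204.3], [273.9, 204.2]]
-5 [[237.7, 208.7], [270.9, 207.7], [232.8, 204.3], [273.9, 204.2]]
0 [[236.6, 208.3], [269.9, 208.1], [232.8, 204.3], [273.9, 204.2]]
5 [[235.6, 207.8], [268.7, 208.6], [232.8, 204.3], [273.9, 204.2]]
10 [[234.8, 207.3], [267.4, 209.0], [232.8, 204.3], [273.9, 204.2]]
```

Roll is within about 3° of straight up: the flat edges at columns 235.5 and 270 match the 0° prediction. Next is the keeper.

```bash
python3 - <<'E'
from st import *
go([583.5,-162.8,190],0)
E
```

```text
24.05 [ 507.1 -174.8  252.4] [[0.033, -0.999, -0.003], [-0.999, -0.033, -0.001], [0.001, 0.003, -1.0]] [ 0.    0.57  0.41  1.9  -0.32  0.74 -2.51] 51.0 [ 0.1 -0.3 -0.5]
grasp [ 507.  -174.9  198.4]
[583.5, -162.8, 190] shift/800 [-0.0119 -0.0961  0.0777]
```

carry_out(
  series=[
    [0.45,-0.006,-0.048,0,0,0,0],
    [0.45,-0.006,-0.048,0,0,0,0],
    [0.45,0,0,0.03,0,0,0],
    [0.45,0,0,0.03,0,0,0],
    [0.45,0,0,0,0,0,0],
    [0.45,0,0,0,0,0,0],
  ],
  newtons=25,
)

```text
time: 24.8
tool_pos: [584.3, -162.3, 205.7]
eef_rot: [[0.034, -0.999, -0.0], [-0.999, -0.034, -0.001], [0.001, 0.0, -1.0]]
force: [0.5, -0.1, -0.1]
finger_gap: 38.4
```

```bash
python3 - <<'E'
from st import *
go([583.5,-162.8,189],0)
E
```

```text
24.8 [ 584.3 -162.3  205.7] [[0.034, -0.999, -0.0], [-0.999, -0.034, -0.001], [0.001, 0.0, -1.0]] [-0.01  0.72  0.38  1.74 -0.36  0.75 -2.55] 38.4 [ 0.5 -0.1 -0.1]
grasp [ 584.3 -162.3  151.7]
[583.5, -162.8, 189] shift/800 [0.0006 0.001  0.0208]
```

carry_out(
  series=[
    [0.45,0,0.001,0.0205,0,0,0],
    [0.45,0,0,0,0,0,0],
    [0.2,0,0,0,0,0,0],
    [0.1,0,0,0,0,0,0],
    [0.1,0,0,0,0,0,0],
    [0.1,0,0,0,0,0,0],
  ],
)

```text
time: 25.55
tool_pos: [583.4, -161.5, 189.2]
eef_rot: [[0.035, -0.999, -0.0], [-0.999, -0.035, -0.001], [0.001, 0.0, -1.0]]
force: [-0.8, 0.4, -0.5]
finger_gap: 16.6
```

carry_out(
  series=[
    [0.1,0,0.01,0,0,0,0],
    [0.1,0,0.018,0,0,0,0],
    [0.1,0,0.018,0,0,0,0],
    [0.1,0,0.018,0,0,0,0],
    [0.1,0,0.018,0,0,0,0],
    [0.1,0,0.014,0,0,0,0],
    [0.1,0,0,0,0,0,0],
  ],
)

```text
time: 26.42
tool_pos: [505.1, -164.3, 189.1]
eef_rot: [[0.034, -0.999, -0.003], [-0.999, -0.034, -0.0], [-0.0, 0.003, -1.0]]
force: [-1.9, -0.0, 2.1]
finger_gap: 16.9
```

carry_out(
  series=[
    [0.1,0,0.008,0,0,0,0],
    [0.1,0,0.006,0,0,0,0],
    [0.1,0,0.004,0,0,0,0],
    [0.1,0,0,0,0,0,0],
    [0.1,0,0,0,0,0,0],
  ],
)

```text
time: 27.05
tool_pos: [497.6, -164.3, 189.3]
eef_rot: [[0.037, -0.999, 0.01], [-0.999, -0.037, -0.003], [0.004, -0.01, -1.0]]
force: [13.0, 0.4, -9.6]
finger_gap: 16.7
```

carry_out(
  series=[
    [0.1,0,-0.004,0,0,0,0],
    [0.45,0,0,0,0,0,0],
    [0.45,0,0,0,0,0,0],
    [0.45,0,0,-0.05,0,0,0],
    [0.45,0,0,-0.07,0,0,0],
    [0.45,0,0,-0.03,0,0,0],
    [0.45,0,0,0,0,0,0],
    [0.45,0,0,0,0,0,0],
  ],
)

```text
time: 28.05
tool_pos: [494.5, -164.2, 308.0]
eef_rot: [[0.035, -0.999, -0.003], [-0.999, -0.035, 0.0], [-0.0, 0.003, -1.0]]
force: [0.5, -0.8, 0.7]
finger_gap: 38.6
```

```bash
python3 - <<'E'
from st import *
im,K,T=look("w9.png",(110,40,380,330),2)
E
```

```text
28.05 [ 494.5 -164.2  308. ] [[0.035, -0.999, -0.003], [-0.999, -0.035, 0.0], [-0.0, 0.003, -1.0]] [-0.05  0.47  0.46  1.88 -0.27  0.85 -2.56] 38.6 [ 0.5 -0.8  0.7]
grasp [ 494.4 -164.2  254. ]
```

View pics/w9.png

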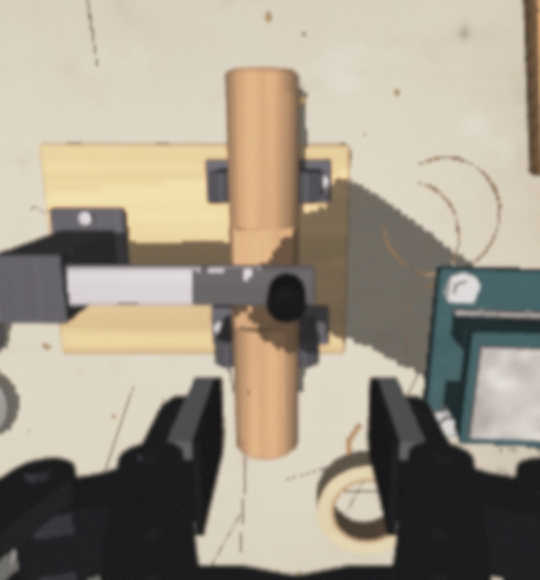

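The keeper lies across the rail over the flat, with its tip past the axis at (310,285) in the crop. The lit stretch of the flat is about evenly placed between the rail's edges. I'm handing in.

```bash
python3 -c "
from bench import env
print(env.finish_job())"
```

```text
the job is handed in; nothing more can be done
None
```

The rail is in the two V rests with its flat facing up, and the keeper is slid fully back across it. I handed the job in at about 28 s of the 72 s limit.

**Steps:**
- I pulled the keeper to its clear stop and took the rail from the rack, gripping it at mid-length across the flat.
- I laid it in the rests, rolled it 90° in two 45° end pinches, and slid the keeper back.

**Last checks:**
- **Keeper:** it met its closed stop with about 13 N after about 86 mm of travel. The full stroke is 85 mm, and nothing struck the rail on the way.
- **Flat:** before the keeper went back, its edges in the wrist picture matched straight up to within about 3°. In the last picture it still looked centred.
- **Position along the rests:** right after laying, the flat was about 1.5 mm off the middle. I did not measure this again after the rolls.
- **Forces:** the largest reading at the end of a move was about 40 N up at the wrist, as the rail seated in the rests. The gripper was clear of everything at hand-in.
- **Bystanders:** I never went near the pine block, tape or bevel gauge, but did not re-measure them at the end.

**What disagreed:**
- **Knob position:** my first camera estimate was about 8 mm off in y because I read the wrist pose late. The arm gave way when the fingers closed on the knob, so no harm came of it.
- **Roll plan:** I first tried to lay the rail with the tool tilted 45° forward, but the arm stopped at its joint limits in the air above the fixture. I laid it upright and did the whole roll with the end pinches instead.

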